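# Snap in a filter cartridge and proof-pull its clips

## Robot

A 6-joint arm with a two-finger parallel gripper is mounted at the origin on the work surface. World frame = base frame: x ahead of the robot, y to its left, z up, the work surface at z = 0. Lengths are in m, angles in rad, forces in N, time in s.
With the tool pointing down it reaches from about 0.275 to 0.75 m from the base axis. Payload 10.2 kg.
Tool frame: the origin (TCP) lies midway between the tips of the shut fingers; the grasp point (between the pads) lies 19 mm behind it (env.hold_point_z is the distance from the TCP to the grasp point, in m); z points along the fingers, y is the line along which they close (so a half turn about z gives the same grasp; the last joint's range is limited). The gripper opens to 85 mm and grips with 20 to 120 N. Pads are 22 mm wide; open, the fingers measure 114 mm over their backs; the gripper's body (76 mm by 85 mm) begins 54 mm behind the grasp point. The pads swing forward as they close: fully open they stand 13 mm farther back than shut.
Start: joints at [-1.375, 0.313, 1.498, -0, 1.331, -0.223], TCP at [0.213, -0.48, 0.231] pointing down, gripper open.
Joint ranges: [-2.94, 2.94], [-0.97, 2.17], [0.19, 2.56], [-1.23, 4.37], [0.02, 3.11], [-2.88, 2.88]. Speed limits (rad/s): [2.39, 2.39, 3.01, 3.14, 3.14, 3.14].

## Interface

Orientations are given as a unit quaternion [x, y, z, w].
In Python, from bench import env, kinematics, monitor, eyes, job gives the robot as it stands. The module is installed in compiled form; this text tells all that it offers. Calls block until the motion is done:
- env.reach(position, orientation): joint-space move of the TCP to a pose.
- env.movel(position, velocity=0.15, frame=None, guard=None): straight line of the TCP; frame=None keeps the orientation; velocity is the mean speed in m/s. With guard (N) it stops when the force on the tool has changed by that much, and returns True; else False.
- env.set_joints(angles): joint-space move.
- env.release() and env.close_gripper(effort=None): open the fingers fully, or close them until they stop; effort is the grip in N (None keeps the last).
- env.hold(seconds).
- kinematics.ik(position, orientation): joint angles nearest the present ones, or None.
- monitor.sense(): the state.
- eyes.grab_frame(name): name is "scene" or "top" or "wrist"; returns a dict with "frame" (420x560x3 uint8, red, green, blue), "mtx" (3x3 intrinsics, pixels), "view" (4x4, takes a point from world to camera coordinates). Camera axes: x right, y down, z forward; pixel columns grow to the right and rows downward; lengths in m; the calibration is good to about 2 mm. The wrist camera is an equidistant fisheye: a pixel r from the principal point sees the ray r / f radians off the axis. A picture is of the moment at which its call begins. There is no depth.
A pose or a line that the arm cannot do raises env.MotionError and nothing moves.
- job.hand_in(): hands the job in; it is judged then, once.
The state is a dict: "clock": time; "joints": joint angles; "qvel": joint speeds; "joint_efforts": joint torques, N m; "position": TCP position; "ee_rot": TCP orientation; "contact_force": force on the tool from outside, world axes, zero at the start; "ft_torque": the same for the moment, N m; "finger_gap": opening from 0.0 (shut) to 1.0 (fully open); "gripper_force": force on a finger pad.
Only numpy, scipy, OpenCV 4.12 (cv2) and the standard library are available. Lean on these libraries where they do the work, as an engineer would, in place of code of your own. Each camera call takes 0.05 s, during which the arm holds its last target. There are 200 camera calls.

## Task

Take the loose inline filter cartridge from its cradle and press it down into the two clips of the white bracket, midway between its ends, until it is fully home; never press with more than 30 N. Then, still gripping it, prove that the clips hold: pull straight up on them with a steady 12 N for one second (9 N at the least, never more than 16 N, on top of the cartridge's own weight). Ease off, let go and leave the cartridge home in its clips, with the cup, the jar and the wrench left alone.

Things in the scene. Friction and masses are not known exactly. Their poses are not given: they have to be found in the camera images.
- cartridge: Loose filter cartridge: white cylinder, 46 mm diameter, 200 mm long, grey band round its middle, smaller grey end caps and 12 mm port stubs (248 mm overall), 0.19 to 0.33 kg. Origin: its very middle, on the axis; own y runs along the axis (ends alike; it may be rolled about it). Starts level in the cradle, axis 50 mm above the table. Grip it across its middle, from above.
- cradle: Fixed pale wooden rest: a plate 80 x 180 x 8 mm with two vee blocks 140 mm apart along its own y, open in the middle. Origin: centre of its underside on the table. The cartridge's axis lies 50 mm above it, along its y. Its place and yaw vary, and it may be on either side of the bench.
- seat (a point): Where the cartridge's middle lies when fully home in the clips, 55 to 68 mm above the table (varies); moves with the bracket. Own y: direction of the home cartridge's axis (either way round); z up. The bracket is a white plate 60 x 190 x 6 mm, its top 30 to 34 mm below the seat, floating on springs over a fixed dark steel slab 110 x 210 mm; on either side of the bench, any yaw within 0.4 rad.
- clip0 (a point): Middle of one of the two white C-shaped plastic clips, on the home cartridge's axis, 75 mm from the seat along its -y; 14 mm wide. Its flared mouth, open upwards, reaches 43 to 47 mm higher and narrows to a 28 mm gap 20 to 24 mm above this point. Pressed from above, the arms flex apart (8 to 15 N for both clips, felt from the axis about 52 mm above the seat), then close over it, tugging it down by up to 6 N.
- clip1 (a point): The same for the other clip, 75 mm from the seat along its +y. Below the clips shallow vees stop the cartridge when home. Home, it has loose play upwards to the clip beads, 0.5 to 5 mm, different each time, before a pull is felt. Sound clips hold well beyond the proof pull.
- bracket (a joint): Height of the floating bracket on its springs, m, positive up, 0 unloaded; it is the load gauge: 10 N per mm. Pulling the clips up by 12 N (on top of the cartridge's weight) lifts it to +0.0012; pressing down with 30 N sinks it to -0.003; the cartridge's weight alone sinks it by about 0.00025.
- cup: Bystander: clear plastic cup 70 mm wide, 80 mm high, standing at the far side of the bench. Origin: centre of its underside.
- jar: Bystander: white jar 60 mm wide, 85 mm high, standing at the far side of the bench. Origin: centre of its underside.
- housing_wrench: Bystander: black plastic ring wrench about 200 mm long, 12 mm thick, lying to the left. Origin: middle of its length, on its underside.
Not all that is in view belongs to the job. Of the things shaped like the cartridge, the white one is meant.

How it is judged:
By the outcome, as a careful person would: the job done as asked, in the order asked, and still so for the second after the job is handed in, with the robot touching nothing.
It also fails if it takes over 61 s, if anything falls off the work surface, if the arm or the gripper's body presses on something with over 40 N, if the wrist force passes 120 N, or if a joint passes its speed limit or range.

## Working session

There is one attempt and no reset: what is moved stays moved. The work goes in short steps, each a Python script; the robot and the scene stay as the last script left them, time stands still between calls to the robot, and variables do not carry over. Pictures are saved under pics/ and viewed, at most 10 in all, crops included, and the job is handed in when it is done.

```bash
mkdir -p pics; python3 - <<'E'
from bench import env,monitor,eyes
import cv2,numpy as np
for n in("scene","top"):
    d=eyes.grab_frame(n);cv2.imwrite(f"pics/{n}0.png",d["frame"][:,:,::-1]);np.savez(f"pics/{n}0.npz",**d)
    print(n,d["mtx"].round(1).tolist(),d["view"].round(3).tolist())
s=monitor.sense();print(s)
E
```

```text
scene [[409.0, 0.0, 274.4], [0.0, 409.0, 209.1], [0.0, 0.0, 1.0]] [[0.36, 0.933, 0.003, -0.307], [0.677, -0.259, -0.688, -0.3], [-0.641, 0.25, -0.725, 1.475], [0.0, 0.0, 0.0, 1.0]]
top [[508.3, 0.0, 280.4], [0.0, 508.3, 211.8], [0.0, 0.0, 1.0]] [[-0.029, -1.0, -0.001, 0.154], [-0.992, 0.029, -0.123, 0.554], [0.123, -0.002, -0.992, 1.409], [0.0, 0.0, 0.0, 1.0]]
{'clock': 0.1, 'joints': array([-1.37538439e+00,  3.13407247e-01,  1.49837641e+00, -6.48417924e-05,
        1.33097121e+00, -2.23384335e-01]), 'qvel': array([ 0.00087091, -0.00168114,  0.00051598,  0.00048047, -0.0016162 ,
        0.00038309]), 'joint_efforts': array([ 1.47074472e-03, -4.12899542e+01, -2.60143930e+01, -1.83868724e-04,
        3.01191380e-03, -1.13624870e-07]), 'position': array([ 0.21343226, -0.47940432,  0.23077978]), 'ee_rot': array([ 9.78154431e-01,  2.07878738e-01, -2.33582638e-05, -5.81487605e-04]), 'contact_force': array([-0.48081973, -0.53559491, -1.54478772]), 'ft_torque': array([0.01031214, 0.00796476, 0.03678036]), 'gripper_force': 0.0, 'finger_gap': 1.0006609941496267}
```

View pics/scene0.png

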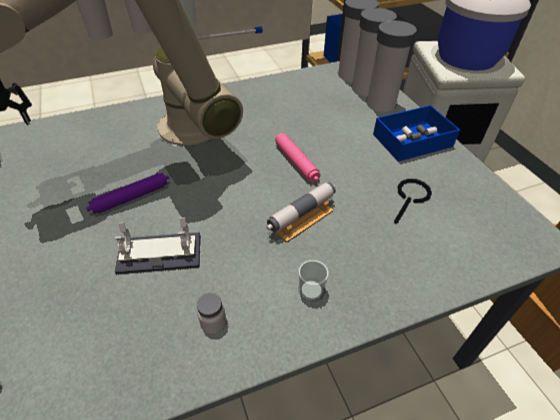

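View pics/top0.png

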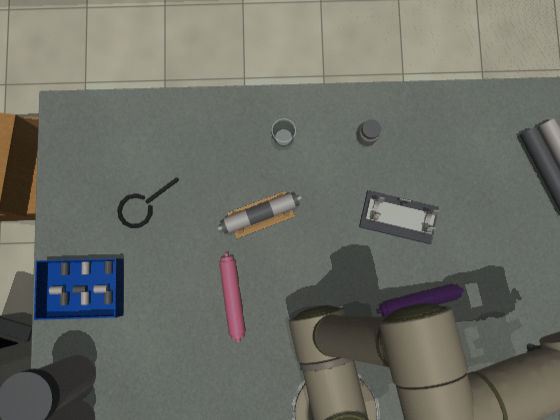

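The scene view shows the white cartridge in the cradle at about (302,210) and the bracket at about (158,248). In the top view the cartridge runs from (220,229) to (299,197), and the bracket is centred at about (400,217). Pink and purple lookalikes are nearby. I'll get coarse poses from these, then look from close with the wrist camera.

```bash
cat > h.py <<'E'
import numpy as np,cv2
from scipy.spatial.transform import Rotation as R
def rays(d,px,fish=False):
    px=np.atleast_2d(np.asarray(px,float));K=d["mtx"];V=d["view"]
    n=np.c_[(px[:,0]-K[0,2])/K[0,0],(px[:,1]-K[1,2])/K[1,1]]
    if fish:
        t=np.linalg.norm(n,axis=1);c=np.c_[n*(np.sin(t)/np.maximum(t,1e-9))[:,None],np.cos(t)]
    else: c=np.c_[n,np.ones(len(n))]
    return -V[:3,:3].T@V[:3,3], c@V[:3,:3]
def plane(d,px,z,fish=False):
    o,r=rays(d,px,fish); return o+r*((z-o[2])/r[:,2])[:,None]
def proj(d,P,fish=False):
    P=np.atleast_2d(P);V=d["view"];K=d["mtx"];c=P@V[:3,:3].T+V[:3,3]
    rr=np.linalg.norm(c[:,:2],axis=1)
    n=c[:,:2]*(np.arctan2(rr,c[:,2])/np.maximum(rr,1e-9))[:,None] if fish else c[:,:2]/c[:,2:]
    return n*[K[0,0],K[1,1]]+K[:2,2]
def down(closing):  # tool pointing down, tool y along yaw angle 'closing'; x=(sin,-cos) side
    y=np.array([np.cos(closing),np.sin(closing),0]);z=np.array([0,0,-1.]);x=np.cross(y,z)
    return R.from_matrix(np.c_[x,y,z]).as_quat()
E
python3 - <<'E'
from h import *
from bench import kinematics,monitor
d=dict(np.load("pics/top0.npz"))
c=plane(d,[[220,229],[299,197]],.05)[:,:2];print(c,c.mean(0),np.linalg.norm(c[1]-c[0]),np.arctan2(*(c[1]-c[0])[::-1]))
print(plane(d,[[369,190],[438,206],[433,243],[361,228]],.015))
print(plane(d,[[284,130],[370,130]],.06))
s=monitor.sense();print(R.from_quat(s["ee_rot"]).as_matrix().round(2))
E
```

```text
[[0.5129023  0.30818368]
 [0.59693078 0.08434894]] [0.55491654 0.19626631] 0.2390873876986185 -1.211671425835111
[[ 0.61683591 -0.12007391  0.015     ]
 [ 0.56443147 -0.3163332   0.015     ]
 [ 0.45843906 -0.29494966  0.015     ]
 [ 0.50732195 -0.09162846  0.015     ]]
[[ 0.7892654   0.12097402  0.06      ]
 [ 0.7821229  -0.12349342  0.06      ]]
[[ 0.91  0.41 -0.  ]
 [ 0.41 -0.91  0.  ]
 [ 0.   -0.   -1.  ]]
```

```bash
python3 - <<'E'
from h import *
from bench import env,monitor,eyes,kinematics
for a in(-.247,-.247+np.pi,.359,.359+np.pi):
    p=[.537,-.206,.25] if abs(np.sin(a)-np.sin(-.247))<.1 or a>2 and a<3 else [.555,.196,.25]
    print(a,p,kinematics.ik(p,down(a)))
def shot(n,p,a):
    env.reach(p,down(a));d=eyes.grab_frame("wrist");np.savez(f"pics/{n}.npz",**d);cv2.imwrite(f"pics/{n}.png",d["frame"][:,:,::-1]);print(n,d["view"].round(3).tolist(),d["mtx"].tolist(),monitor.sense()["clock"], monitor.sense()["joints"],monitor.sense()["contact_force"])
shot("wb",[.537,-.206,.25],-.247)
shot("wc",[.555,.196,.25],.359)
for n in("wb","wc"):
    pass
E
python3 -c "
import cv2,numpy as np
cv2.imwrite('pics/w2.png',np.vstack([cv2.imread('pics/wb.png'),cv2.imread('pics/wc.png')])[:, :][::1] if 0 else cv2.resize(np.hstack([cv2.imread('pics/wb.png'),cv2.imread('pics/wc.png')]),(800,300)))"
```

```text
-0.247 [0.537, -0.206, 0.25] [-5.69909796e-01  4.12819239e-01  1.30814696e+00 -4.44089210e-16
  1.42062645e+00 -3.22909796e-01]
2.8945926535897932 [0.537, -0.206, 0.25] [-5.69909796e-01  4.12819239e-01  1.30814696e+00 -4.44089210e-16
  1.42062645e+00  2.81868286e+00]
0.359 [0.555, 0.196, 0.25] [ 1.40582207e-01  4.43704384e-01  1.26274934e+00 -4.44089210e-16
  1.43513893e+00 -2.18417793e-01]
3.500592653589793 [0.555, 0.196, 0.25] None
wb [[0.969, -0.246, 0.001, -0.571], [-0.237, -0.934, 0.269, -0.105], [-0.065, -0.261, -0.963, 0.378], [0.0, 0.0, 0.0, 1.0]] [[325.19226210127806, 0.0, 277.4645848727387], [0.0, 325.19226210127806, 216.6180877103624], [0.0, 0.0, 1.0]] 1.7167 [-5.71760535e-01  4.12791604e-01  1.30836403e+00 -1.69629968e-04
  1.42054946e+00 -3.22905352e-01] [-0.21611612 -0.48136479 -0.61861429]
wc [[0.937, 0.35, 0.002, -0.589], [0.336, -0.902, 0.27, -0.051], [0.096, -0.252, -0.963, 0.393], [0.0, 0.0, 0.0, 1.0]] [[325.19226210127806, 0.0, 277.4645848727387], [0.0, 325.19226210127806, 216.6180877103624], [0.0, 0.0, 1.0]] 3.2583 [ 1.38649580e-01  4.43774084e-01  1.26277957e+00 -2.00260959e-04
  1.43511044e+00 -2.18451161e-01] [ 0.94303309 -0.11862861 -0.57339375]
```

View pics/wb.png

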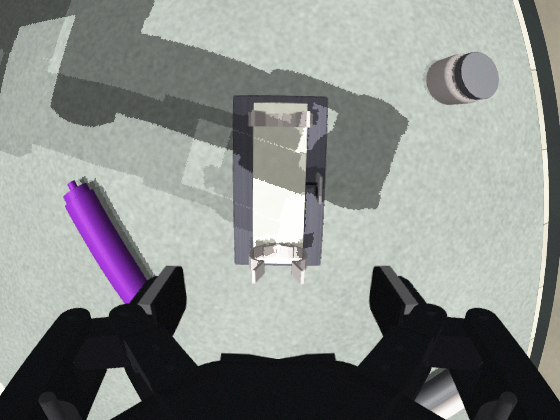

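View pics/wc.png

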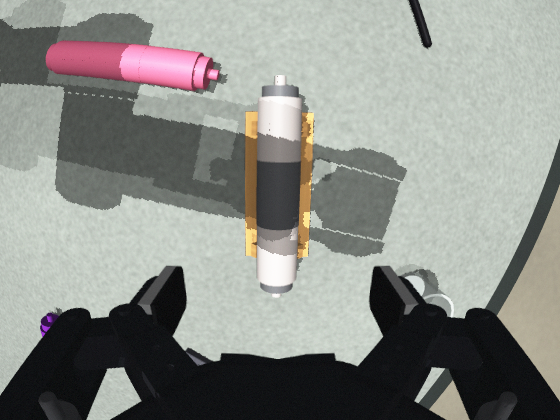

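The wrist view over the bracket shows its plate from (253,102) down to row ~262. The near clip's arm tips are at about (254,280) and (302,280), and the far clip is near row 118. Over the cartridge, the stub ends are at (280,75) and (276,297), the band is at rows 161–229, and the body is about 44 px wide. Next I'll zoom in on the bracket, with the arm's shadow now off it.

```bash
python3 - <<'E'
from h import *
from bench import eyes
c=dict(np.load("pics/wc.npz"))
for z in(.05,.056):
    p=plane(c,[[280,75],[276,297]],z,1);print(p.round(4).tolist(),p.mean(0).round(4),np.linalg.norm(p[1]-p[0]),np.arctan2(*(p[1]-p[0])[1::-1]))
# body edges lateral, silhouette height ~axis ; band corners (top of body z~.06)
p=plane(c,[[258,161],[300,161],[258,229],[299,229]],.055,1);print(p.round(4),p.mean(0))
d=eyes.grab_frame("top");np.savez("pics/top1.npz",**d);s=eyes.grab_frame("scene");np.savez("pics/scene1.npz",**s)
b=np.load("pics/wb.npz")["frame"]
A=cv2.resize(b[80:300,220:340],(324,594),interpolation=cv2.INTER_CUBIC)
B=cv2.resize(d["frame"][180:250,355:450],(475,350),interpolation=cv2.INTER_CUBIC)
C=cv2.resize(s["frame"][215:275,110:205],(380,240),interpolation=cv2.INTER_CUBIC)
I=np.zeros((594,800,3),np.uint8);I[:,:324]=A;I[:350,325:]=B;I[352:592,325:705]=C
cv2.imwrite("pics/zoom.png",I[:,:,::-1])
E
```

```text
[[0.5141, 0.3132, 0.05], [0.5985, 0.0748, 0.05]] [0.5563 0.194  0.05  ] 0.2529087545095936 -1.2306200767132989
[[0.5144, 0.3122, 0.056], [0.5973, 0.078, 0.056]] [0.5559 0.1951 0.056 ] 0.24848700962298229 -1.2306200767132989
[[0.5244 0.2201 0.055 ]
 [0.5654 0.2354 0.055 ]
 [0.5495 0.1502 0.055 ]
 [0.5915 0.1659 0.055 ]] [0.55770234 0.19293063 0.055     ]
```

View pics/zoom.png

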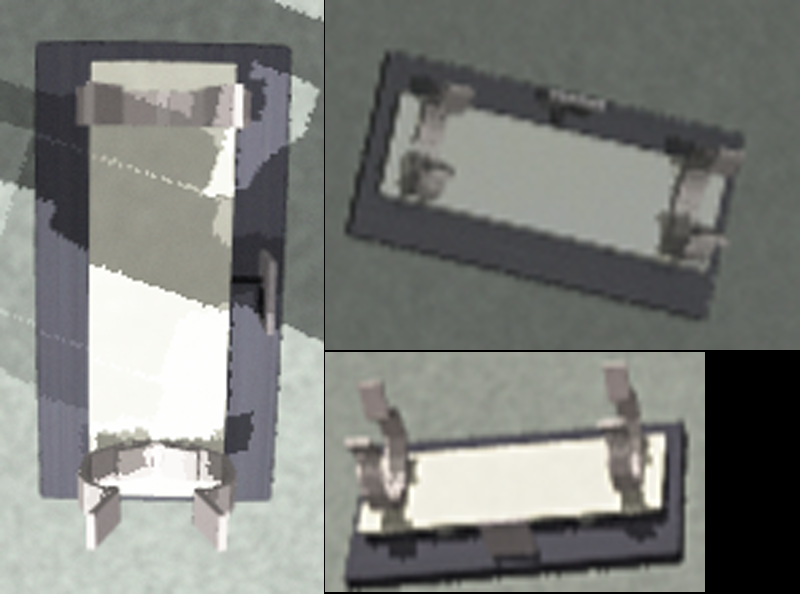

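Left, the wrist crop at 2.7x: slab corners at (36,43), (291,46), (40,497), (271,499); plate far edge from (91,62) to (237,65); near clip tips at (90,548) and (223,548); far clip spanning x 78–248 at row 105. Right, the top-camera crop at 5x: slab corners at (387,52), (742,135), (708,318), (347,236).

```bash
python3 - <<'E'
from h import *
b=dict(np.load("pics/wb.npz"));t=dict(np.load("pics/top1.npz"));s=dict(np.load("pics/scene1.npz"))
W=lambda P:np.array(P)/2.7+[220,80]; T=lambda P:(np.array(P)-[325,0])/5+[355,180]; S=lambda P:(np.array(P)-[325,352])/4+[110,215]
n=np.linalg.norm
def q(d,px,z,f):
    p=plane(d,px,z,f);m=p.mean(0);ax=(p[2]+p[3]-p[0]-p[1])/2
    print(z,m.round(4),"len",n(ax).round(4),"wid",n((p[1]-p[0]+p[2]-p[3])/2).round(4),"ang",(np.arctan2(ax[1],ax[0])%np.pi).round(4))
for z in(.005,.012,.02):q(b,W([[36,43],[291,46],[271,499],[40,497]]),z,1)
for z in(.005,.012,.02):q(t,T([[387,52],[347,236],[708,318],[742,135]]),z,0)
# plate in top view: corners
print("plate top")
for z in(.025,.035):q(t,T([[398,92],[380,193],[707,268],[735,175]]),z,0)
print("plate scene")
for z in(.025,.035):q(s,S([[372,440],[357,533],[664,512],[666,434]]),z,0)
print("plate wrist far edge")
for z in(.025,.035):
    p=plane(b,W([[91,62],[237,65],[90,440],[228,440]]),z,1);print(p.round(4).tolist(),n(p[1]-p[0]),n(p[3]-p[2]),p[:2].mean(0)[:2],np.arctan2(*(p[:2].mean(0)-p[2:].mean(0))[1::-1]))
print("clips")
for z in(.1,.11):print(z,plane(b,W([[90,548],[223,548]]),z,1).round(4).tolist(),plane(b,W([[90,548],[223,548]]),z,1).mean(0))
for z in(.06,.09,.1):print(z,plane(b,W([[78,105],[248,105],[79,470],[235,470]]),z,1).round(4).tolist())
E
```

```text
0.005 [ 0.5385 -0.206   0.005 ] len 0.2123 wid 0.1118 ang 1.3058
0.012 [ 0.5388 -0.2048  0.012 ] len 0.2084 wid 0.1098 ang 1.3058
0.02 [ 0.5391 -0.2035  0.02  ] len 0.2041 wid 0.1075 ang 1.3058
0.005 [ 0.537 -0.205  0.005] len 0.2112 wid 0.1096 ang 1.3124
0.012 [ 0.5363 -0.2034  0.012 ] len 0.2102 wid 0.1091 ang 1.3124
0.02 [ 0.5354 -0.2015  0.02  ] len 0.209 wid 0.1085 ang 1.3124
plate top
0.025 [ 0.5365 -0.2055  0.025 ] len 0.1935 wid 0.0576 ang 1.305
0.035 [ 0.5354 -0.2031  0.035 ] len 0.1922 wid 0.0572 ang 1.305
plate scene
0.025 [ 0.5351 -0.2026  0.025 ] len 0.1933 wid 0.0709 ang 1.2608
0.035 [ 0.5437 -0.2021  0.035 ] len 0.1909 wid 0.0701 ang 1.2608
plate wrist far edge
[[0.5346, -0.106, 0.025], [0.5927, -0.1219, 0.025], [0.4915, -0.2648, 0.025], [0.5513, -0.28, 0.025]] 0.0603137967574851 0.06173059437370628 [ 0.56364428 -0.11393573] 1.3104711396292807
[[0.535, -0.1069, 0.035], [0.5916, -0.1224, 0.035], [0.4932, -0.2614, 0.035], [0.5514, -0.2762, 0.035]] 0.058675458149800394 0.06005377047146698 [ 0.56334506 -0.1146508 ] 1.3104711396292805
clips
0.1 [[0.4922, -0.281, 0.1], [0.5404, -0.2933, 0.1]] [ 0.51632086 -0.28714353  0.1       ]
0.11 [[0.4943, -0.2762, 0.11], [0.5408, -0.2881, 0.11]] [ 0.51755945 -0.28213284  0.11      ]
0.06 [[0.5275, -0.1238, 0.06], [0.5893, -0.1394, 0.06], [0.4894, -0.2645, 0.06], [0.5514, -0.2803, 0.06]]
0.09 [[0.5297, -0.1253, 0.09], [0.586, -0.1395, 0.09], [0.4951, -0.2533, 0.09], [0.5515, -0.2677, 0.09]]
0.1 [[0.5305, -0.1258, 0.1], [0.5849, -0.1395, 0.1], [0.497, -0.2496, 0.1], [0.5515, -0.2635, 0.1]]
```

```bash
cat >> h.py <<'E'
def force(n=6,dt=.05):
    from bench import env,monitor
    f=[]
    for _ in range(n): env.hold(dt); f.append(monitor.sense()["contact_force"])
    return np.mean(f,0)
E
python3 - <<'E'
from h import *
from bench import env,monitor,eyes
print(env.hold_point_z)
c=[.5565,.194]
env.reach([*c,.13],down(.340)); env.movel([*c,.027],velocity=.12)
print("pre",force().round(2),monitor.sense()["position"])
env.close_gripper(80)
s=monitor.sense();print("closed",force().round(2),s["finger_gap"],s["gripper_force"],s["clock"])
env.movel([*c,.17],velocity=.1)
s=monitor.sense();print("lift",force().round(2),s["finger_gap"],s["gripper_force"],s["ft_torque"])
env.reach([.538,-.2053,.17],down(-.262))
s=monitor.sense();print("over",force().round(2),s["position"],s["ft_torque"],s["clock"])
d=eyes.grab_frame("wrist");np.savez("pics/over.npz",**d);cv2.imwrite("pics/over.png",d["frame"][:,:,::-1])
E
```

```text
0.0187
pre [-0.43 -0.1  -0.25] [0.55664856 0.19404663 0.02733418]
closed [-4.15 -1.62  6.3 ] 0.5179830479161742 80.65330624580383 5.675
lift [ 0.14 -0.52 -3.22] 0.5220895445807529 81.69342041015625 [ 0.01554368 -0.00779435  0.01938731]
over [-0.   -0.2  -2.81] [ 0.53832972 -0.20429794  0.17003161] [0.00027882 0.04101733 0.00060213] 9.3417
```

View pics/over.png

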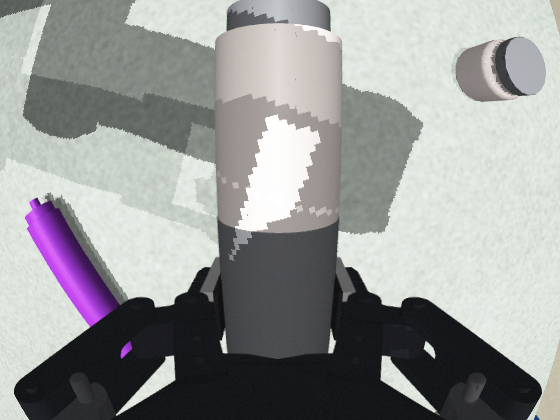

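The cartridge is held squarely at its middle: the band fills the grip, its edge is at row 232, and the axis is upright in the image. Now the slow, force-watched press.

```bash
python3 - <<'E'
from h import *
from bench import env,monitor
d=dict(np.load("pics/over.npz"))
u=np.array([np.cos(1.309),np.sin(1.309)])
for z in(.211,.216):
    p=plane(d,[[279,233],[279,24]],z,1)[:,:2]-[.538,-.2053];print("along",(p@u).round(4),"lat",(p@[u[1],-u[0]]).round(4))
x,y=.538,-.2053
env.movel([x,y,.105],velocity=.1)
F0=force(8);print("F0",F0.round(2),monitor.sense()["position"]);np.save("F0.npy",F0)
z=.105;log=[];step=.001
while z>.026:
    z-=step;env.movel([x,y,z],velocity=.03)
    s=monitor.sense();f=s["contact_force"]-F0
    log.append((round(z*1e3,1),round(s["position"][2]*1e3,2),*f.round(1)))
    step=.001 if f[2]<5 else .0004
    if f[2]>19 or np.hypot(f[0],f[1])>12: break
for l in log:print(*l)
print(monitor.sense()["clock"],force().round(2)-F0)
E
```

```text
along [0.0349 0.103 ] lat [-0.0002 -0.0003]
along [0.0366 0.1013] lat [-0.0002 -0.0003]
F0 [-0.02  0.09 -3.04] [ 0.53806735 -0.20530976  0.10517702]
104.0 103.93 -0.1 -0.3 0.5
103.0 102.89 -0.4 0.1 1.1
102.0 101.92 -0.7 -0.3 -0.3
101.0 100.95 -0.6 0.3 -0.6
100.0 99.92 -0.3 1.0 -1.3
99.0 98.93 0.1 -0.4 0.4
98.0 97.92 -0.3 -0.0 -0.6
97.0 96.91 -0.4 -0.3 -0.5
96.0 95.94 -1.4 -0.4 0.5
95.0 94.93 0.7 -0.8 0.3
94.0 93.96 -0.5 0.0 0.4
93.0 92.94 -0.2 0.4 -0.0
92.0 91.94 0.2 0.0 0.8
91.0 90.94 -0.4 -0.5 0.3
90.0 90.08 -0.4 -0.6 -0.1
89.0 89.26 1.1 -0.5 2.1
88.0 88.35 -0.3 -0.5 6.0
87.6 87.81 -0.1 -0.3 6.7
87.2 87.23 0.1 -0.5 6.5
86.8 86.77 -0.3 -0.5 6.0
86.4 86.36 -0.2 -0.2 6.9
86.0 85.98 0.9 -0.4 6.6
85.6 85.58 -0.8 0.3 6.6
85.2 85.2 -0.3 -0.6 6.0
84.8 84.78 -0.0 -0.3 6.8
84.4 84.4 -0.1 0.6 7.3
84.0 84.01 0.2 -0.1 6.9
83.6 83.59 -0.4 -0.7 7.1
83.2 83.19 0.2 -0.3 8.0
82.8 82.76 -0.1 -0.4 7.1
82.4 82.39 -1.1 0.4 7.4
82.0 81.99 0.2 -0.1 7.8
81.6 81.59 0.5 -0.3 8.3
81.2 81.22 0.0 -1.3 7.3
80.8 80.83 -0.7 0.0 8.3
80.4 80.45 -0.0 -0.2 7.7
80.0 80.06 0.0 0.3 8.4
79.6 79.67 0.2 -0.5 8.8
79.2 79.31 
[... 1317 characters left out ...]
0.2 -0.5 4.2
55.4 55.23 -0.4 0.0 2.5
54.4 54.22 0.7 -0.5 2.7
53.4 53.24 0.5 -0.5 2.0
52.4 52.24 -0.5 -1.2 1.3
51.4 51.21 -0.2 -0.7 0.0
50.4 50.19 -0.3 -0.5 -0.2
49.4 49.24 -0.2 0.3 -0.9
48.4 48.24 -0.7 -0.8 -0.5
47.4 47.21 0.1 -0.8 -1.6
46.4 46.23 0.1 -0.6 -1.8
45.4 45.22 0.6 -0.5 -2.6
44.4 44.21 0.4 -0.1 -2.9
43.4 43.2 0.2 -0.9 -4.2
42.4 42.19 -0.2 -0.6 -4.4
41.4 41.5 1.6 -0.9 -3.6
40.4 40.6 0.0 -0.5 0.5
39.4 39.4 0.3 -1.3 -1.0
38.4 38.34 0.2 -0.8 -0.4
37.4 37.67 0.1 -0.1 3.5
36.4 37.07 -1.4 0.4 8.0
36.0 36.87 -1.5 1.4 9.8
35.6 36.67 -1.9 0.2 11.2
35.2 36.47 -3.7 2.3 13.3
34.8 36.25 -4.5 2.0 15.9
34.4 36.03 -4.7 3.4 17.9
34.0 35.85 -5.5 3.2 19.1
40.6417 [-5.58979466  2.93768666 18.93162116]
```

The cartridge is home: the click-in peaked at about 12 N, there was a tug of −4 N, then a firm stop at 19 N. The small steps cost time and the clock is at 40.6 s, so the proof pull, easing off and release all go in one script.

```bash
python3 - <<'E'
from h import *
from bench import env,monitor,eyes
F0=np.load("F0.npy");x,y=.538,-.2053
P=lambda n=3:-(force(n,.02)-F0)[2]
go=lambda z,v=.01,g=None:env.movel([x,y,z],velocity=v,guard=g)
go(.0378,.015);p0=P();print("eased",p0,monitor.sense()["clock"])
hit=go(.0450,.008,4.5)
s=monitor.sense();z=s["position"][2];p=P();print("guard",hit,z,p,s["clock"])
ok=False
while monitor.sense()["clock"]<50:
    p=P(5)
    if abs(p-12)<.8: ok=True;break
    z+=np.clip((12-p)/6e3,-.0006,.0006);go(z,.01)
    print(round(z*1e3,2),round(p,1))
if ok:
    h=[]
    for _ in range(14): h.append(round(P(5),1))
    print("hold",h,monitor.sense()["clock"])
    go(.0373,.012);print("down",P(),monitor.sense()["clock"],monitor.sense()["position"])
E
```

```text
eased -3.4442416124587303 41.3917
guard True 0.0402309138443553 0.3370991835698294 41.925
40.83 0.3
41.43 0.1
42.03 3.3
42.63 7.1
hold [np.float64(12.4), np.float64(12.8), np.float64(13.1), np.float64(13.0), np.float64(13.2), np.float64(13.6), np.float64(13.7), np.float64(13.8), np.float64(14.4), np.float64(13.7), np.float64(13.9), np.float64(13.7), np.float64(14.1), np.float64(14.0)] 44.6
down -1.5526864051473537 45.2417 [ 0.53829916 -0.20554441  0.03782825]
```

The pull held at 12.4–14 N for 1.4 s, inside the 9–16 N band. Now I'll seat it lightly, let go and retreat.

```bash
python3 - <<'E'
from h import *
from bench import env,monitor,eyes
F0=np.load("F0.npy");x,y=.538,-.2053
env.movel([x,y,.0362],velocity=.015);print("seat N",(force(4,.02)-F0)[2])
env.movel([x,y,.0373],velocity=.015);print("N",(force(4,.02)-F0)[2])
env.release();env.hold(.2)
env.movel([x,y,.20],velocity=.12)
s=monitor.sense();print(s["clock"],s["finger_gap"],s["contact_force"].round(2))
w=eyes.grab_frame("wrist")["frame"];c=eyes.grab_frame("scene")["frame"][190:290,90:230]
I=np.zeros((420,800,3),np.uint8);I[:,:380]=w[:,90:470];I[:300,380:]=cv2.resize(c,(420,300))
cv2.imwrite("pics/end.png",I[:,:,::-1])
E
```

```text
seat N 8.128404582820544
N 3.6364541742634433
48.075 0.998509608834294 [-0.28 -0.08  0.48]
```

View pics/end.png

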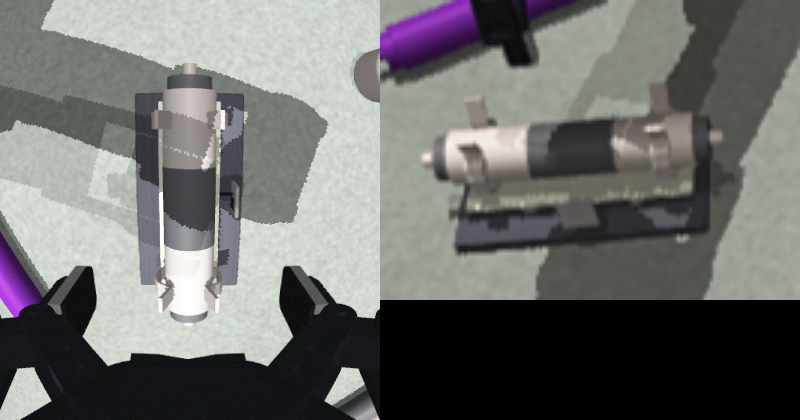

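The cartridge lies level in both clips, with its band midway between them (around (188,208) in the wrist view), and the gripper is clear.

```bash
python3 -c "
from bench import job
print(job.hand_in())"
```

```text
the job is handed in; nothing more can be done
None
```

I pressed the cartridge fully home with at most about 19 N, proved the clips with a 1.4 s upward pull that drifted from 12.4 to about 14 N (inside the 9–16 N band), released it in its clips and handed the job in at about 48 s.

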